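# Rock the wedge out of the bangle vise

### The arm

A 6-joint arm with a two-finger parallel gripper is mounted at the origin on the work surface. World frame = base frame: x ahead of the robot, y to its left, z up, the work surface at z = 0. Lengths are in m, angles in rad, forces in N, time in s.
With the tool pointing down it reaches from about 0.375 to 0.9 m from the base axis. Payload 3.1 kg.
Tool frame: the origin (TCP) lies midway between the tips of the shut fingers; the grasp point (between the pads) lies 19 mm behind it; x points along the fingers, y is the direction in which the jaws open and shut, and the axes are right-handed (so a half turn about x gives the same grasp; the last joint's range is limited). The gripper opens to 87 mm and grips with 3 to 60 N. Pads are 19 mm wide; open, the fingers measure 117 mm over their backs; the gripper's body (75 mm by 190 mm) begins 51 mm behind the grasp point.
Start: joints at [1.018, 0.527, 1.433, -0, 1.181, -0.178], TCP at [0.229, 0.582, 0.223] pointing down, gripper open.
Joint ranges: [-3.08, 3.08], [-0.75, 2.2], [0.22, 2.44], [-1.43, 4.57], [0, 2.65], [-2.85, 2.85]. Speed limits (rad/s): [2.79, 2.79, 3.14, 3.14, 3.14, 3.14].

### API

Orientations are given as a unit quaternion [x, y, z, w].
In Python, from rig import get_obs, imaging, robot gives the robot as it stands.
- The arm moves only by the shell command python3 -m inch 'ROWS' [FORCE]. ROWS is JSON, a list of rows, each a list of 3 entries, a list of its own where there are three numbers: the finger opening in mm, from 0 to 87, then the shift along the tool's x, y, z in mm, then the turn, a rotation vector about the tool's x, y, z in degrees. In form: [[grip, [dx, dy, dz], [wx, wy, wz]], ...]. A call has 1 to 12 rows; each row shifts and turns the pose as measured when the row begins, along the tool's axes as they then stand; what a row does not reach is not made up. A row lasts 1/8 s, in which the tool goes at most 62.5 mm and 10.7 degrees, less where a joint would pass 70% of its speed; a pose out of reach is approached as far as the arm can. A call with a gripper value outside its range is refused whole. The fingers move at their own pace and stop on an object; FORCE is the grip in N (left out, the last holds). Time passes only in rows, so rows that do not move let the fingers close. It gives the time, the measured TCP pose, the force and the opening at its end, in the units of the state.
- get_obs(): the state, without advancing time (a new reading comes with each control period).
- imaging.camera(name): name is "scene" or "top"; returns the picture (480x640x3 uint8, red, green, blue); there is no depth.
- imaging.camera_params(name): a dict with "camera_matrix" (3x3 intrinsics, pixels), "xyz" and "rotation" of the camera in the world. Camera axes: x right, y down, z forward; pixel columns grow to the right and rows downward; lengths in m; the calibration is good to about 2 mm. A picture is of the moment at which its call begins. camera_params takes no time and is no camera call.
- robot.hand_in(): hands the job in, once; it reports no verdict.
Trained networks look in the newest picture that a camera, given by its name, has taken for a name from the list of things; names that differ only in an ending like _2 or _b are one class to them, and where a whole thing is asked for, a point or a joint stands for the part that bears it (a point fixed in the world has none). Each returns a list of dicts, best first, with "confidence" (0 to 1); they miss things now and then, are a little off and sometimes report something else, mostly with a low value. They report only what shows in the picture. A call takes as long as a camera call. They do not tell look-alikes from the thing itself.
- imaging.cut_out(camera, target): "pixels" (480x640 bool, what is visible of it) and "box" ([centre column, centre row, width, height] in pixels, round what is visible of it).
- imaging.tip_of(camera, target): "pixel" ([column, row] in pixels: a listed point, or the origin of a listed thing).
The state is a dict: "time": time; "q": joint angles; "joint_velocities": joint speeds; "joint_torque": joint torques, N m; "position": TCP position; "tool_rot": TCP orientation; "ft_force": force on the tool from outside, world axes, zero at the start; "moment": the same for the moment, N m; "grip_width": finger opening in m.
Only numpy, scipy, OpenCV 4.12 (cv2) and the standard library are available. Lean on these libraries where they do the work, as an engineer would, in place of code of your own. Each camera call takes 0.05 s, during which the arm holds its last target. There are 200 camera calls.

### The job

Two small wooden wedge vises stand on the jewellery-making table; free the one that holds the round bangle. Its wedge is jammed tight: take its upright head from above and rock it along the slot, about 10 mm to the left of upright and then about 10 mm to the right of upright as seen from the robot, before drawing it up and out and putting it down in the plywood tray. Leave the other vise's wedge where it is.

Things in the scene. Friction and masses are not known exactly. Their poses are not given: they have to be found in the camera images.
- wedge: The wedge to remove: plain light wood, 40 g, upright, thin end down, 85 mm long, 30 mm wide (its y, along the slot); thickness (its x) tapers from 12 mm at the foot to 21 mm at the top. Origin: centre of the foot, z up to the head. Seated, foot 12 mm and top 97 mm above the table; the slot grips it up to 46 mm. A sprung jaw holds it with 10 to 20 N till raised 20 mm; then it is loose.
- wedge_head (a point): Point on this wedge's centre line 63 mm above its foot, in the middle of the head (75 mm above the table when seated). Good to grip here across the two broad slanting faces, 18.5 mm apart (fingers closing along the vise's x). Pulled sideways here, the wedge leans over about its foot.
- vise: The vise with the round bangle: brown wood, fixed, base 156x84x12 mm, tops 46 mm high. Origin on the table, 5 mm beyond the middle of the base. x runs along it away from the robot (within 25 deg): stop, bangle (69 mm wide, 28 high), sprung jaw, wedge (slot centre x = +40 mm, y = 0), stop. y runs along the slot, +y left. 10 mm high blocks flank the foot with 2 mm play; the head can swing 15 mm.
- tray: Open plywood tray, fixed, between the vises: 180 mm (its x) by 150 mm (its y) outside, walls 6 mm thick and 22 mm high, floor 6 mm thick. Origin: on the table under its centre.
- other_wedge: The lookalike wedge, to be left alone: same shape, size and wood, upright in a vise of the same make that holds a straight rectangular wooden bar (69 x 26 x 28 mm) in place of the bangle. Origin and axes as for the first wedge.
Things that resemble listed ones, but are neither listed nor needed, are in the scene too. What is shaped like the vise but blue, purple or yellow is not meant.

How it is judged:
On the way, in this order (a step that is already met when the one before it is completed fails the run):
1. the wedge's head has been pulled at least 5 mm to the left (the vise's +y) while its foot is still less than 20 mm out of the slot (y of wedge_head in the frame of vise above 0.005 m and z of wedge in the frame of vise below 0.032 m), for 0.1 s.
2. then at least 5 mm to the right (-y), the foot still less than 20 mm out (y of wedge_head in the frame of vise below -0.005 m and z of wedge in the frame of vise below 0.032 m), for 0.1 s.
3. the wedge has been drawn up clear of the vise (z of wedge in the frame of vise above 0.047 m), for 0.1 s.
At the end, for the whole second after the job is handed in: The wedge rests in the tray, standing or lying, its foot and its head point both within the tray's outline and its foot less than 40 mm above the table; it is at rest, and the other vise's wedge is within 10 mm of where it was (x of wedge_head in the frame of tray between -0.09 and 0.09 m and y of wedge_head in the frame of tray between -0.075 and 0.075 m and x of wedge in the frame of tray between -0.084 and 0.084 m and y of wedge in the frame of tray between -0.069 and 0.069 m and z of wedge in the frame of tray below 0.04 m and linear speed of wedge below 0.03 m/s and distance of other_wedge from where it was at the start of the episode below 0.01 m); the robot touches nothing.
It fails at once if the other vise's wedge is moved by more than 10 mm (distance of other_wedge from where it was at the start of the episode above 0.01 m).
It also fails if it takes over 51 s, if anything falls off the work surface, if the arm or the gripper's body presses on something with over 40 N, if the wrist force passes 120 N, or if a joint passes its speed limit or range.

## Working session

There is one attempt and no reset: what is moved stays moved. The work goes in short steps, Python scripts to look and compute and a shell command to move; the robot and the scene stay as the last step left them, time stands still between calls to the robot, and variables do not carry over. Pictures are saved under pics/ and viewed, about 8 in all and at most 12, crops included, and the job is handed in when it is done.

```bash
mkdir -p pics; ls; python3 - <<'E'
from rig import get_obs, imaging, robot
import cv2, numpy as np
for c in ("scene","top"):
    im=imaging.camera(c); cv2.imwrite(f"pics/{c}0.png",im[:,:,::-1])
    p=imaging.camera_params(c); print(c,np.round(p["camera_matrix"],1).tolist(),np.round(p["xyz"],4),np.round(p["rotation"],4).tolist())
    for t in ("wedge","vise","tray","wedge_head","other_wedge"):
        print(t,[(np.round(d["pixel"]).tolist(),round(d["confidence"],2)) for d in imaging.tip_of(c,t)])
o=get_obs(); print({k:np.round(v,3).tolist() for k,v in o.items()})
E
```

```text
pics
scene [[572.9, 0.0, 323.0], [0.0, 572.9, 244.5], [0.0, 0.0, 1.0]] [1.0255 0.6111 1.1451] [0.3725, 0.8805, -0.2708, -0.112]
wedge [([362.0, 320.0], 0.63)]
vise [([297.0, 363.0], 0.96), ([368.0, 309.0], 0.92), ([426.0, 253.0], 0.77), ([408.0, 434.0], 0.68)]
tray [([264.0, 248.0], 0.6)]
wedge_head [([364.0, 307.0], 0.85)]
other_wedge [([223.0, 182.0], 0.76)]
top [[468.0, 0.0, 308.4], [0.0, 468.0, 244.1], [0.0, 0.0, 1.0]] [0.3567 0.1001 1.0328] [-0.7017, 0.7067, -0.0542, 0.072]
wedge [([241.0, 234.0], 0.6)]
vise [([146.0, 186.0], 0.96), ([245.0, 254.0], 0.95), ([257.0, 168.0], 0.82), ([248.0, 347.0], 0.61)]
tray [([380.0, 227.0], 0.67)]
wedge_head [([380.0, 228.0], 0.66), ([236.0, 226.0], 0.56)]
other_wedge [([475.0, 253.0], 0.63)]
{'time': 0.6, 'q': [1.018, 0.527, 1.433, -0.0, 1.181, -0.179], 'joint_velocities': [0.001, 0.0, -0.0, 0.0, 0.001, -0.0], 'joint_torque': [-0.001, -43.974, -17.689, 0.063, 0.051, -0.0], 'position': [0.229, 0.582, 0.223], 'tool_rot': [0.132, 0.695, -0.132, 0.695], 'ft_force': [-0.964, 0.522, 0.131], 'moment': [-0.034, 0.007, 0.036], 'grip_width': 0.087}
```

View pics/scene0.png

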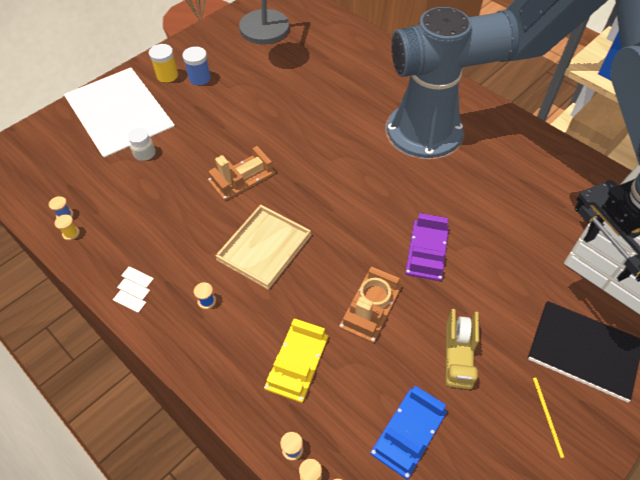

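View pics/top0.png

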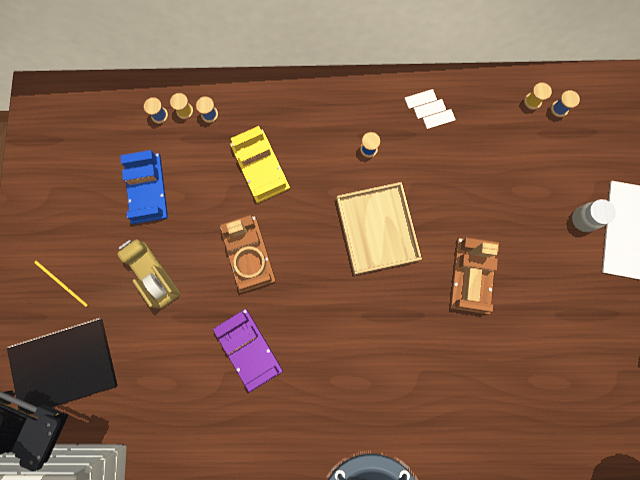

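The scene and top pictures show these things that could be taken for the wanted wedge and vise:
- **Brown vise with bangle:** scene (372,303), top (247,255). Its wedge is at scene (364,308), top (236,227). This one fits the description.
- **Brown vise with bar:** scene (240,172), top (475,275). Its wedge is at scene (223,170), top (488,248). This is the one to leave alone.
- **Coloured vises:** yellow, scene (297,360), top (260,163); blue, scene (408,432), top (144,187); purple, scene (428,247), top (248,350). None of these is meant.
- **Tape dispenser:** scene (462,350), top (148,273). Not meant.

Next I take one close crop to check the choice.

```bash
cat > h.py <<'E'
import numpy as np, cv2
from rig import get_obs, imaging, robot
from scipy.spatial.transform import Rotation as R
P={}
for c in ("scene","top"):
    p=imaging.camera_params(c); r=np.array(p["rotation"]); M=R.from_quat(r).as_matrix() if r.size==4 else r
    P[c]=(np.array(p["camera_matrix"]),np.array(p["xyz"]),M)
def proj(c,X):
    K,t,M=P[c]; q=(np.atleast_2d(X)-t)@M@K.T; return q[:,:2]/q[:,2:]
def onplane(c,uv,z):
    K,t,M=P[c]; d=M@np.linalg.solve(K,[uv[0],uv[1],1]); return t+d*(z-t[2])/d[2]
E
python3 - <<'E'
from h import *
a=cv2.imread("pics/scene0.png")[255:355,325:415]; b=cv2.imread("pics/top0.png")[205:305,205:295]
s=4.4
cv2.imwrite("pics/crop1.png",np.hstack([cv2.resize(i,None,fx=s,fy=s,interpolation=cv2.INTER_CUBIC) for i in (a,b)]))
for c in("scene","top"):
  imaging.camera(c)
  for t in ("wedge","vise","tray","other_wedge"):
    for d in imaging.cut_out(c,t):
      m=d["pixels"].astype(np.uint8); r=cv2.minAreaRect(cv2.findNonZero(m))
      print(c,t,round(d["confidence"],2),m.sum(),np.round(d["box"],1),np.round(r[0],1),np.round(r[1],1),round(r[2],1))
print(onplane("top",(241,234),.012),onplane("scene",(362,320),.012),onplane("top",(236,226),.075),onplane("scene",(364,307),.075))
print(onplane("top",(380,227),0),onplane("scene",(264,248),0.0),onplane("top",(245,254),0),onplane("scene",(368,309),0))
E
```

```text
scene wedge 0.56 303 [362.3 308.5  19.2  18.3] [363.3 307.3] [17.7 19.3] 18.4
scene vise 0.93 1819 [369.4 306.2  65.1  78.2] [370.7 304.1] [38.  71.1] 26.6
scene vise 0.92 3674 [409.2 431.6  71.9  92.1] [409.4 431.1] [46.1 84.2] 32.0
scene vise 0.85 3136 [295.3 360.1  66.2  85.9] [296.3 359.9] [41.8 78.9] 22.1
scene tray 0.78 4265 [262.1 247.1  93.1  85.5] [262.7 245.6] [60.8 80.9] 39.8
scene other_wedge 0.77 264 [223.8 168.7  17.7  29.6] [223.8 168.8] [29.1 11.7] 71.6
top wedge 0.57 218 [237.9 229.2  17.6  16.3] [236.5 228.5] [14.4 16.7] 69.4
top vise 0.88 2070 [247.3 257.6  59.8  79.6] [246.9 253.8] [70.9 38.7] 72.9
top vise 0.76 2671 [142.5 188.7  45.6  73.3] [143.7 187.1] [71.3 40.3] 83.1
top vise 0.73 2983 [249.8 349.   74.7  79.3] [247.6 350.2] [74.1 41.6] 59.5
top tray 0.73 228 [237.2 230.3  22.1  11.5] [236.  228.2] [14.6 16.9] 69.4
top tray 0.64 5480 [380.4 230.4  83.5  95.7] [378.3 228.3] [81.1 69.2] 76.9
top other_wedge 0.78 305 [483.9 249.6  28.1  16.5] [484. 250.] [14. 26.] 90.0
[0.56555158 0.27597406 0.012     ] [0.56322824 0.2736275  0.012     ] [0.5699389  0.27603844 0.075     ] [0.56352083 0.27513335 0.075     ]
[ 0.58093536 -0.03551313  0.        ] [ 0.57959168 -0.02773837  0.        ] [0.52215112 0.2680776  0.        ] [0.52866153 0.26139799 0.        ]
```

View pics/crop1.png

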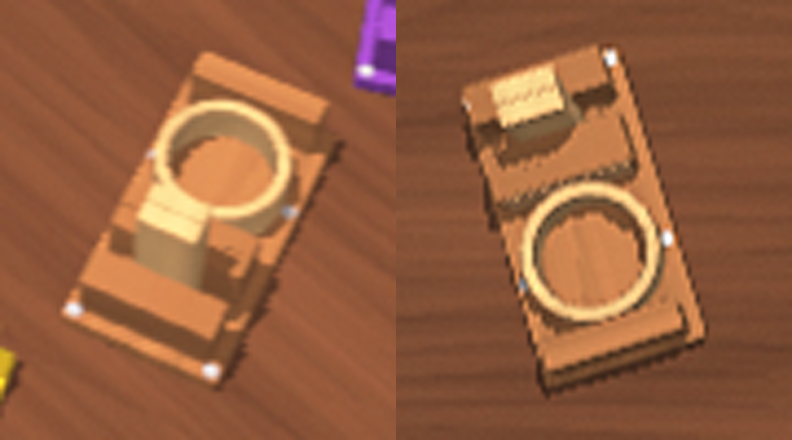

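The crop confirms the choice: the brown vise holds a round bangle at crop (222,158) and (592,250), and its wedge head is at crop (175,225) and (528,97). Next I fit the vise pose from corners I can identify in both views.

```bash
python3 - <<'E'
from h import *
from scipy.optimize import least_squares
T=lambda u,v:(205+(u-396)/4.4,205+v/4.4)
S=lambda u,v:(325+u/4.4,255+v/4.4)
obs=[("top",T(545,378),(-83,42,12)),("top",T(706,328),(-83,-42,12)),("top",T(618,46),(73,-42,12)),
("scene",S(64,315),(73,-42,12)),("scene",S(219,380),(73,42,12)),
("top",T(492,82),(50.5,15,97)),("top",T(552,66),(50.5,-15,97)),("top",T(564,108),(29.5,-15,97)),("top",T(503,126),(29.5,15,97)),
("scene",S(155,185),(29.5,-15,97)),("scene",S(213,205),(29.5,15,97)),("scene",S(195,240),(50.5,15,97)),("scene",S(138,215),(50.5,-15,97))]
def X(p,l):
    l=np.array(l)/1e3; c,s=np.cos(p[2]),np.sin(p[2]); return np.array([p[0]+c*l[0]-s*l[1],p[1]+s*l[0]+c*l[1],l[2]])
def f(p,ob): return np.concatenate([proj(c,X(p,l))[0]-uv for c,uv,l in ob])
for n,ob in (("all",obs),("top",[o for o in obs if o[0]=="top"]),("scene",[o for o in obs if o[0]=="scene"]),("base",obs[:5]),("wedge",obs[5:])):
    r=least_squares(f,[.525,.265,.2],args=(ob,),loss="soft_l1"); p=r.x
    print(n,np.round(p[:2],4),"yaw",round(np.degrees(p[2]),1),"head",np.round(X(p,(40,0,75)),4)); 
    if n=="all": print(np.round(f(p,ob).reshape(-1,2),1).tolist())
# tray in top: rim rect
m=max(imaging.cut_out("top","tray"),key=lambda d:d["pixels"].sum())["pixels"].astype(np.uint8)
b=cv2.boxPoints(cv2.minAreaRect(cv2.findNonZero(m))); w=np.array([onplane("top",q,.022) for q in b])[:,:2]
print("tray",w.mean(0).round(4),np.round(w,3).tolist(),np.linalg.norm(w-np.roll(w,1,0),axis=1).round(3))
o=get_obs(); M=R.from_quat(o["tool_rot"]).as_matrix(); print(M.round(3).tolist(),o["position"])
E
```

```text
all [0.5264 0.2634] yaw 18.2 head [0.5644 0.2759 0.075 ]
[[0.3, 1.9], [0.2, 1.0], [-0.9, -0.5], [-0.9, -0.9], [-0.6, -0.1], [-1.2, 0.3], [-0.9, -0.7], [-0.7, -0.8], [-0.7, -0.3], [-0.2, -1.3], [-0.1, -0.3], [-0.1, -0.1], [-0.5, -0.1]]
top [0.5263 0.2624] yaw 17.4 head [0.5645 0.2744 0.075 ]
scene [0.5269 0.2638] yaw 19.3 head [0.5647 0.277  0.075 ]
base [0.5272 0.2642] yaw 18.6 head [0.5651 0.2769 0.075 ]
wedge [0.5257 0.2639] yaw 16.7 head [0.564  0.2754 0.075 ]
tray [ 0.5746 -0.0287] [[0.646, 0.064], [0.681, -0.087], [0.502, -0.119], [0.469, 0.027]] [0.181 0.155 0.182 0.15 ]
[[-0.0, 0.366, 0.931], [-0.0, 0.931, -0.366], [-1.0, -0.0, 0.0]] [0.22874683 0.5815891  0.22252812]
```

```bash
python3 -m inch '[[60,[0,-20,53],[0,0,0]],[60,[0,-20,53],[0,0,0]],[60,[0,-20,53],[0,0,0]],[60,[0,-20,53],[0,0,0]],[60,[0,-20,53],[0,0,0]],[60,[0,-20,53],[0,0,0]],[60,[0,-20,53],[0,0,0]],[60,[0,-20,53],[0,0,0]]]' 40
python3 -m inch '[[60,[0,0,0],[10,0,0]],[60,[0,0,0],[10,0,0]],[60,[0,0,0],[10,0,0]],[60,[0,0,0],[10,0,0]],[60,[0,0,0],[10,0,0]],[60,[0,0,0],[0,0,0]]]'
cat >> h.py <<'E'
def rel(x,y,z,yaw):
    o=get_obs(); M=R.from_quat(o["tool_rot"]).as_matrix()
    d=M.T@(np.array([x,y,z])-o["position"])*1e3
    c=np.degrees(np.arctan2(M[1,1],M[0,1]))
    print("t",o["time"],"pos",np.round(o["position"],4),"shift",d.round(1),"turn x",round(-(yaw-c+90)%180-90,1),"tilt",M[:,0].round(3),"F",np.round(o["ft_force"],1),"M",np.round(o["moment"],2),"w",o["grip_width"])
E
python3 -c "
from h import *
rel(.5645,.276,.12,18.)"
```

```text
time: 2.15
position: [0.5736, 0.2744, 0.2234]
tool_rot: [0.13, 0.694, -0.127, 0.696]
ft_force: [0.4, -0.1, 0.2]
grip_width: 0.0602
time: 2.9
position: [0.5789, 0.2689, 0.2228]
tool_rot: [0.423, 0.568, -0.418, 0.569]
ft_force: [0.1, -0.5, 0.2]
grip_width: 0.0598
t 2.9 pos [0.5789 0.2689 0.2228] shift [102.8 -12.4 -10.8] turn x -1.0 tilt [ 0.006  0.004 -1.   ] F [ 0.1 -0.5  0.2] M [-0.08 -0.02  0.03] w 0.0598277079337933
```

```bash
python3 -m inch '[[60,[0,-12,-11],[-1,0,0]],[60,[40,0,0],[0,0,0]],[60,[40,0,0],[0,0,0]],[60,[22,0,0],[0,0,0]],[60,[0,0,0],[0,0,0]]]'
python3 -c "
from h import *
rel(.5645,.276,.056,18.)
im=[imaging.camera(c)[:,:,::-1] for c in('scene','top')]
cv2.imwrite('pics/above.png',np.hstack([cv2.resize(i,None,fx=3,fy=3) for i in(im[0][230:350,310:440],im[1][190:310,190:320])]))"
```

```text
time: 3.52
position: [0.5606, 0.2792, 0.1198]
tool_rot: [0.414, 0.575, -0.408, 0.576]
ft_force: [0.3, 0.3, -0.2]
grip_width: 0.0604
t 3.525 pos [0.5606 0.2792 0.1198] shift [63.8  2.2  4.5] turn x 0.9 tilt [ 0.006  0.006 -1.   ] F [ 0.3  0.3 -0.2] M [-0.05 -0.02 -0.03] w 0.0603742271380832
```

View pics/above.png

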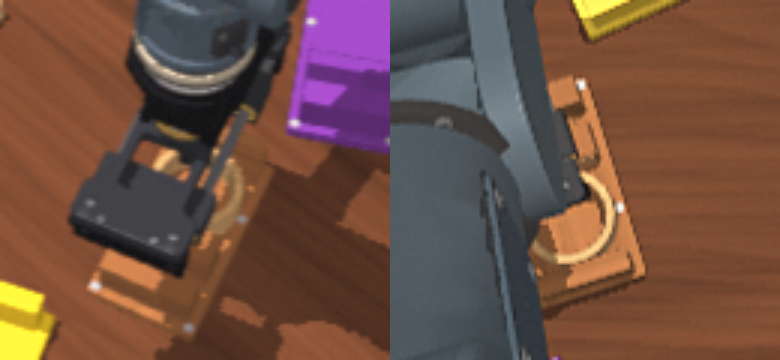

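The gripper sits over the wedge, around crop (150,220), and hides it. The two-view fit stands, so I descend and watch the force.

```bash
python3 -m inch '[[60,[0,2,4.5],[1,0,0]],[60,[0,0,0],[0,0,0]],[60,[15,0,0],[0,0,0]],[60,[15,0,0],[0,0,0]],[60,[15,0,0],[0,0,0]],[60,[15,0,0],[0,0,0]],[60,[3,0,0],[0,0,0]],[60,[0,0,0],[0,0,0]]]'
python3 -c "
from h import *
rel(.5645,.276,.056,18.)
imaging.camera('scene')
cv2.imwrite('pics/down.png',cv2.resize(imaging.camera('scene')[260:350,320:420,::-1],None,fx=5,fy=5))"
```

```text
time: 4.62
position: [0.5683, 0.2767, 0.0567]
tool_rot: [0.422, 0.569, -0.411, 0.574]
ft_force: [0.9, -0.5, 0.8]
grip_width: 0.06
t 4.625 pos [0.5683 0.2767 0.0567] shift [ 0.6 -3.9 -0.5] turn x -0.1 tilt [ 0.014  0.008 -1.   ] F [ 0.9 -0.5  0.8] M [-0.06  0.06 -0.  ] w 0.06000976937537282
```

View pics/down.png

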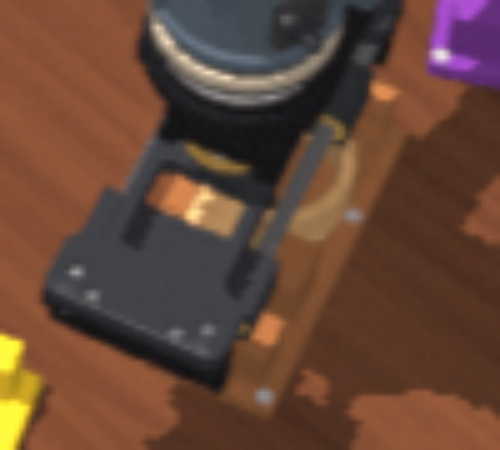

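The wedge top shows between the open fingers at crop (215,205). I centre the tool and close.

```bash
python3 -m inch '[[60,[0.5,-4,-0.5],[0,0,0]],[24,[0,0,0],[0,0,0]],[24,[0,0,0],[0,0,0]],[24,[0,0,0],[0,0,0]],[24,[0,0,0],[0,0,0]]]' 40
python3 -c "
from h import *
rel(.5645,.276,.056,18.)"
```

```text
time: 5.35
position: [0.5654, 0.2764, 0.0586]
tool_rot: [0.423, 0.568, -0.41, 0.575]
ft_force: [-0.8, 0.5, -0.3]
grip_width: 0.0285
t 5.35 pos [0.5654 0.2764 0.0586] shift [ 2.6 -1.   0.1] turn x -0.1 tilt [ 0.018  0.009 -1.   ] F [-0.8  0.5 -0.3] M [-0.07  0.05 -0.03] w 0.02845764610306241
```

```bash
python3 -m inch '[[24,[2,-1,0],[0,0,0]],[10,[0,0,0],[0,0,0]],[10,[0,0,0],[0,0,0]],[10,[0,0,0],[0,0,0]],[10,[0,0,0],[0,0,0]]]' 45
python3 -c "
from h import *
rel(.5645,.276,.056,18.)"
```

```text
time: 5.98
position: [0.5665, 0.2767, 0.0567]
tool_rot: [0.424, 0.567, -0.409, 0.576]
ft_force: [1.1, 0.5, -1.3]
grip_width: 0.0194
t 5.975 pos [0.5665 0.2767 0.0567] shift [ 0.7 -2.1  0. ] turn x -0.2 tilt [ 0.022  0.011 -1.   ] F [ 1.1  0.5 -1.3] M [-0.05 -0.08 -0.  ] w 0.019417561567278592
```

```bash
cat >> h.py <<'E'
def g():
    o=get_obs(); M=R.from_quat(o["tool_rot"]).as_matrix(); gp=np.array(o["position"])-.019*M[:,0]
    foot=gp+.063*M[:,0]
    a=np.radians(18); V=np.array([[np.cos(a),-np.sin(a),0],[np.sin(a),np.cos(a),0],[0,0,1]])
    v=np.array([.5264,.2634,0]); print("t",round(o["time"],2),"grasp in vise",((gp-v)@V*1e3).round(1),"foot if rigid",((foot-v)@V*1e3).round(1),"toolx",(M[:,0]@V).round(3),"F",(np.array(o["ft_force"])@V).round(1),"M",(np.array(o["moment"])@V).round(2),"w",round(o["grip_width"]*1e3,1))
E
python3 -c "
from h import *
g()"
python3 -m inch '[[10,[-0.4,0,-1.2],[0,-1.5,0]],[10,[-0.4,0,-1.2],[0,-1.5,0]],[10,[-0.4,0,-1.2],[0,-1.5,0]],[10,[-0.4,0,-1.2],[0,-1.5,0]]]'
python3 -c "
from h import *
g()"
```

```text
t 5.97 grasp in vise [41.7  0.2 75.7] foot if rigid [43.3  0.4 12.7] toolx [ 0.024  0.003 -1.   ] F [ 1.2  0.2 -1.3] M [-0.07 -0.06 -0.  ] w 19.4
time: 6.48
position: [0.5655, 0.2794, 0.0577]
tool_rot: [0.401, 0.535, -0.432, 0.606]
ft_force: [1.3, -0.6, -0.2]
grip_width: 0.0192
t 6.47 grasp in vise [41.7  5.2 76.6] foot if rigid [43.2 -1.5 14. ] toolx [ 0.023 -0.106 -0.994] F [ 1.  -1.  -0.2] M [ 0.01 -0.02  0.08] w 19.2
```

```bash
python3 -m inch '[[10,[0,0,-1.6],[0,-1.2,0]],[10,[0,0,-1.6],[0,-1.2,0]],[10,[0,0,-1.6],[0,-1.2,0]],[10,[0,0,-1],[0,0,0]],[10,[0,0,0],[0,0,0]],[10,[0,0,0],[0,0,0]]]'
python3 -c "
from h import *
g()
cv2.imwrite('pics/left.png',cv2.resize(imaging.camera('scene')[260:350,320:420,::-1],None,fx=5,fy=5))"
```

```text
time: 7.22
position: [0.5642, 0.2837, 0.0582]
tool_rot: [0.385, 0.514, -0.445, 0.624]
ft_force: [1.3, -1.0, 2.2]
grip_width: 0.0196
t 7.22 grasp in vise [41.8 10.9 76.9] foot if rigid [43.2 -0.1 14.9] toolx [ 0.023 -0.175 -0.984] F [ 0.9 -1.4  2.2] M [-0.34  0.06  0.05] w 19.6
```

View pics/left.png

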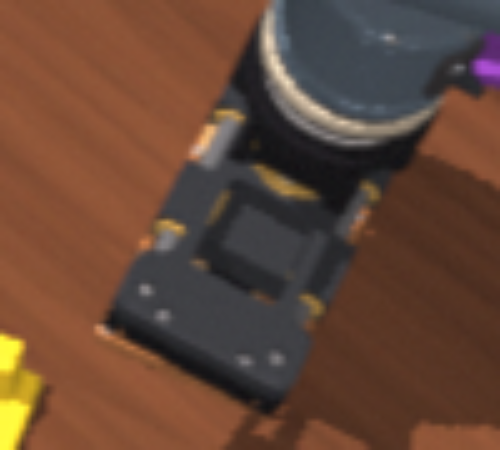

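```bash
python3 -m inch '[[10,[0.2,0,1.6],[0,1.7,0]],[10,[0.2,0,1.6],[0,1.7,0]],[10,[0.2,0,1.6],[0,1.7,0]],[10,[0.2,0,1.6],[0,1.7,0]],[10,[0,0,1.6],[0,1.7,0]],[10,[0,0,1.6],[0,1.7,0]],[10,[0,0,0],[0,0,0]]]'
python3 -c "
from h import *
g()"
python3 -m inch '[[10,[-0.3,0,1.6],[0,1.7,0]],[10,[-0.3,0,1.6],[0,1.7,0]],[10,[-0.3,0,1.6],[0,1.7,0]],[10,[-0.3,0,1.6],[0,1.7,0]],[10,[-0.2,0,1.6],[0,1.7,0]],[10,[0,0,1.6],[0,1.5,0]],[10,[0,0,0],[0,0,0]],[10,[0,0,0],[0,0,0]]]'
python3 -c "
from h import *
g()"
```

```text
time: 8.15
position: [0.5661, 0.2783, 0.0573]
tool_rot: [0.428, 0.57, -0.407, 0.572]
ft_force: [1.8, -1.6, 2.0]
grip_width: 0.0195
t 8.15 grasp in vise [41.9  1.6 76.3] foot if rigid [43.5  2.6 13.3] toolx [ 0.026  0.016 -1.   ] F [ 1.2 -2.   2. ] M [-0.43  0.08  0.03] w 19.5
time: 9.15
position: [0.5678, 0.2727, 0.0582]
tool_rot: [0.463, 0.619, -0.366, 0.518]
ft_force: [0.9, -2.2, 2.5]
grip_width: 0.0191
t 9.15 grasp in vise [41.7 -7.7 76.8] foot if rigid [43.4  4.6 15.1] toolx [ 0.027  0.194 -0.981] F [ 0.1 -2.4  2.5] M [-0.58  0.26 -0.03] w 19.1
```

```bash
python3 -m inch '[[10,[0,0,1.6],[0,0,0]],[10,[0,0,1.6],[0,0,0]],[10,[0,0,1.6],[0,0,0]],[10,[0,0,0],[0,0,0]],[10,[0,0,0],[0,0,0]]]'
python3 -c "
from h import *
g()"
```

```text
time: 9.78
position: [0.5684, 0.2709, 0.0582]
tool_rot: [0.463, 0.62, -0.365, 0.518]
ft_force: [-0.4, -0.2, 3.8]
grip_width: 0.0199
t 9.78 grasp in vise [41.7 -9.6 76.8] foot if rigid [43.4  2.8 15.1] toolx [ 0.027  0.197 -0.98 ] F [-0.5 -0.1  3.8] M [-0.16  0.15  0.01] w 19.9
```

```bash
python3 -m inch '[[10,[0.3,0,-1.7],[0,-1.6,0]],[10,[0.3,0,-1.7],[0,-1.6,0]],[10,[0.2,0,-1.7],[0,-1.6,0]],[10,[0.2,0,-1.7],[0,-1.6,0]],[10,[0,0,-1.7],[0,-1.6,0]],[10,[0,0,-1.7],[0,-1.6,0]],[10,[0,0,-1.5],[0,-1.6,0]],[10,[0,0,0],[0,0,0]]]'
python3 -c "
from h import *
g()"
python3 -m inch '[[10,[-4,0,0],[0,0,0]],[10,[-4,0,0],[0,0,0]],[10,[-4,0,0],[0,0,0]],[10,[-4,0,0],[0,0,0]],[10,[0,0,0],[0,0,0]]]'
python3 -c "
from h import *
g()"
```

```text
time: 10.78
position: [0.5662, 0.2779, 0.0567]
tool_rot: [0.422, 0.563, -0.411, 0.579]
ft_force: [-0.2, 0.3, 4.7]
grip_width: 0.0196
t 10.78 grasp in vise [41.9  1.7 75.7] foot if rigid [43.5  1.1 12.8] toolx [ 0.026 -0.01  -1.   ] F [-0.1  0.3  4.7] M [0.04 0.23 0.02] w 19.6
time: 11.4
position: [0.5661, 0.2775, 0.069]
tool_rot: [0.422, 0.563, -0.412, 0.578]
ft_force: [2.6, 1.4, -5.7]
grip_width: 0.0193
t 11.4 grasp in vise [41.6  1.3 88. ] foot if rigid [43.1  0.8 25. ] toolx [ 0.025 -0.008 -1.   ] F [ 2.9  0.5 -5.7] M [-0.05 -0.41  0.06] w 19.3
```

Force of -5.7 N at a steady width shows the wedge is coming up with the tool. I keep drawing.

```bash
python3 -m inch '[[10,[-6,0,0],[0,0,0]],[10,[-6,0,0],[0,0,0]],[10,[-6,0,0],[0,0,0]],[10,[-10,0,0],[0,0,0]],[10,[-15,0,0],[0,0,0]],[10,[-15,0,0],[0,0,0]],[10,[-15,0,0],[0,0,0]],[10,[-20,0,0],[0,0,0]],[10,[-20,0,0],[0,0,0]],[10,[0,0,0],[0,0,0]]]'
python3 -c "
from h import *
g()
a=imaging.camera('scene'); cv2.imwrite('pics/lift.png',cv2.resize(a[200:350,300:450,::-1],None,fx=4,fy=4))
import numpy as np
rel(.575,-.0287,.19,18.)
print(onplane('scene',(264,248),0.006))
"
```

```text
time: 12.65
position: [0.5618, 0.2775, 0.195]
tool_rot: [0.423, 0.563, -0.411, 0.579]
ft_force: [0.5, -0.5, -0.2]
grip_width: 0.0201
t 12.65 grasp in vise [ 37.6   2.6 214. ] foot if rigid [ 39.2   2.  151. ] toolx [ 0.026 -0.008 -1.   ] F [ 0.3 -0.6 -0.2] M [-0.07  0.06  0.01] w 20.1
t 12.7 pos [0.5611 0.2772 0.1939] shift [  4.4 -80.  295.6] turn x -0.3 tilt [ 0.026 -0.001 -1.   ] F [-0.4  0.5 -0.8] M [-0.06  0.08  0.01] w 0.019097465028520486
[ 0.581928   -0.02439123  0.006     ]
```

View pics/lift.png

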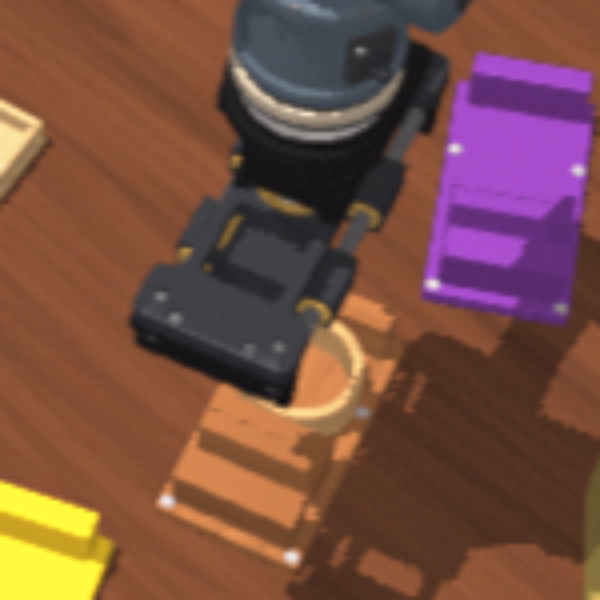

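The lift picture shows the slot empty at crop (255,440) with the bangle still in the vise at (330,375). The grip width is about 20 mm, so the wedge is in the fingers. Next it goes to the tray.

```bash
python3 -m inch '[[10,[0,-10,37],[0,0,0]],[10,[0,-10,37],[0,0,0]],[10,[0,-10,37],[0,0,0]],[10,[0,-10,37],[0,0,0]],[10,[0,-10,37],[0,0,0]],[10,[0,-10,37],[0,0,0]],[10,[0,-10,37],[0,0,0]],[10,[0,-10,36],[0,0,0]],[10,[0,0,0],[0,0,0]],[10,[0,0,0],[0,0,0]]]'
python3 -c "
from h import *
rel(.576,-.029,.05,18.)
a=imaging.camera('scene'); cv2.imwrite('pics/tray.png',cv2.resize(a[140:320,170:370,::-1],None,fx=3,fy=3))
"
```

```text
time: 13.95
position: [0.5688, -0.0362, 0.1844]
tool_rot: [0.418, 0.57, -0.415, 0.573]
ft_force: [-0.6, -0.2, -1.0]
grip_width: 0.0194
t 13.95 pos [ 0.5688 -0.0362  0.1844] shift [134.5   8.2  -4.7] turn x -0.2 tilt [ 0.006  0.002 -1.   ] F [-0.6 -0.2 -1. ] M [-0.02  0.05 -0.01] w 0.019390206187976045
```

View pics/tray.png

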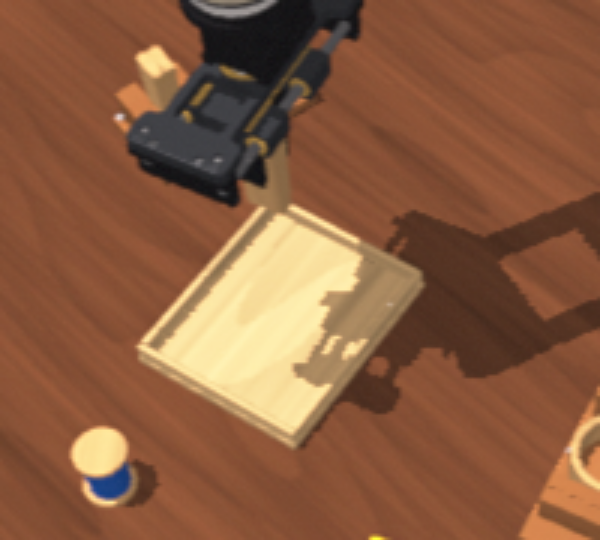

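The wedge hangs from the fingers at crop (275,175) over the tray. I lower it.

```bash
python3 -m inch '[[10,[0,8,-5],[0,0,0]],[10,[25,0,0],[0,0,0]],[10,[25,0,0],[0,0,0]],[10,[25,0,0],[0,0,0]],[10,[25,0,0],[0,0,0]],[10,[20,0,0],[0,0,0]],[10,[0,0,0],[0,0,0]],[10,[0,0,0],[0,0,0]]]'
python3 -c "
from h import *
rel(.576,-.029,.0505,18.)"
```

```text
time: 15.0
position: [0.5805, -0.0168, 0.0626]
tool_rot: [0.416, 0.571, -0.409, 0.577]
ft_force: [0.7, -0.6, 0.3]
grip_width: 0.0199
t 15.0 pos [ 0.5805 -0.0168  0.0626] shift [12.  -8.3 10.1] turn x 0.6 tilt [ 0.012  0.003 -1.   ] F [ 0.7 -0.6  0.3] M [-0.03  0.02 -0.03] w 0.019891732859191397
```

```bash
python3 -m inch '[[10,[2,-6,8],[0,0,0]],[10,[3,0,0],[0,0,0]],[10,[2,0,0],[0,0,0]],[10,[2,0,0],[0,0,0]],[10,[1.5,0,0],[0,0,0]],[10,[0,0,0],[0,0,0]]]'
python3 -c "
from h import *
rel(.576,-.029,.0505,18.)"
```

```text
time: 15.75
position: [0.579, -0.0272, 0.0539]
tool_rot: [0.417, 0.57, -0.409, 0.579]
ft_force: [-0.5, -0.3, -1.1]
grip_width: 0.0195
t 15.75 pos [ 0.579  -0.0272  0.0539] shift [ 3.3 -3.4  0.7] turn x 0.6 tilt [ 0.017  0.002 -1.   ] F [-0.5 -0.3 -1.1] M [-0.04  0.09  0.04] w 0.019537619875821827
```

```bash
python3 -m inch '[[10,[2,0,0],[0,0,0]],[10,[1.5,0,0],[0,0,0]],[10,[1.5,0,0],[0,0,0]],[10,[0,0,0],[0,0,0]]]'
python3 -c "
from h import *
rel(.576,-.029,.0505,18.)"
```

```text
time: 16.25
position: [0.5801, -0.0275, 0.0508]
tool_rot: [0.417, 0.569, -0.408, 0.58]
ft_force: [-0.5, 0.0, -0.7]
grip_width: 0.0194
t 16.25 pos [ 0.5801 -0.0275  0.0508] shift [ 0.3 -4.3  0.1] turn x 0.6 tilt [ 0.02   0.001 -1.   ] F [-0.5  0.  -0.7] M [-0.07  0.08 -0.02] w 0.019429775059250528
```

```bash
for i in 1; do python3 -m inch '[[10,[1.5,0,0],[0,0,0]],[10,[0,0,0],[0,0,0]]]'; done; python3 -m inch '[[10,[1.5,0,0],[0,0,0]],[10,[0,0,0],[0,0,0]]]'
```

```text
time: 16.5
position: [0.5809, -0.0279, 0.0506]
tool_rot: [0.417, 0.568, -0.408, 0.581]
ft_force: [-0.6, -0.2, 0.1]
grip_width: 0.0195
time: 16.75
position: [0.5814, -0.0281, 0.0506]
tool_rot: [0.417, 0.568, -0.408, 0.581]
ft_force: [-0.2, -0.8, 0.2]
grip_width: 0.0193
```

```bash
python3 -m inch '[[10,[3,0,0],[0,0,0]]]'
```

```text
time: 16.88
position: [0.5827, -0.0283, 0.0501]
tool_rot: [0.417, 0.567, -0.407, 0.582]
ft_force: [-5.9, 1.3, 33.1]
grip_width: 0.0198
```

The foot is on the tray floor (33 N up). I ease off and open, then retreat slowly.

```bash
python3 -m inch '[[10,[-0.5,0,0],[0,0,0]],[10,[0,0,0],[0,0,0]]]'; python3 -m inch '[[22,[0,0,0],[0,0,0]],[28,[0,0,0],[0,0,0]],[36,[0,0,0],[0,0,0]],[45,[0,0,0],[0,0,0]],[50,[0,0,0],[0,0,0]],[50,[0,0,0],[0,0,0]],[50,[0,0,0],[0,0,0]]]'
python3 -c "
from h import *
rel(.576,-.029,.0505,18.)"
python3 -m inch '[[50,[-15,0,0],[0,0,0]],[50,[-20,0,0],[0,0,0]],[50,[-25,0,0],[0,0,0]],[50,[-30,0,0],[0,0,0]],[50,[-40,0,0],[0,0,0]],[50,[-40,0,0],[0,0,0]],[50,[0,0,0],[0,0,0]]]'
```

```text
time: 17.12
position: [0.5832, -0.0283, 0.0509]
tool_rot: [0.417, 0.566, -0.407, 0.582]
ft_force: [1.0, 0.7, -0.5]
grip_width: 0.0194
time: 18.0
position: [0.5826, -0.0282, 0.0491]
tool_rot: [0.417, 0.567, -0.408, 0.582]
ft_force: [-0.7, -0.3, -0.1]
grip_width: 0.0498
t 18.0 pos [ 0.5826 -0.0282  0.0491] shift [-1.5 -6.5 -1.3] turn x 0.6 tilt [ 0.025 -0.001 -1.   ] F [-0.7 -0.3 -0.1] M [-0.09  0.02  0.03] w 0.049764281113168246
time: 18.88
position: [0.5787, -0.0281, 0.2306]
tool_rot: [0.418, 0.565, -0.407, 0.583]
ft_force: [-0.3, 0.6, -0.3]
grip_width: 0.05
```

```bash
python3 -m inch '[[50,[0,-40,-40],[0,0,0]],[50,[0,-30,-50],[0,0,0]],[50,[0,-20,-50],[0,0,0]],[50,[0,0,-50],[0,0,0]],[50,[0,0,0],[0,0,0]],[50,[0,0,0],[0,0,0]]]'
python3 -c "
from h import *
a=imaging.camera('scene'); cv2.imwrite('pics/end.png',cv2.resize(a[130:350,180:420,::-1],None,fx=2.5,fy=2.5))
for c in('scene','top'):
  imaging.camera(c)
  for t in('wedge','other_wedge'):
    for d in imaging.cut_out(c,t): print(c,t,round(d['confidence'],2),np.round(d['box'],1))
# expected: foot and top if standing at release
p=np.array([[.582,-.028,.006],[.582,-.028,.091]])
print(proj('scene',p),proj('top',p)); rel(.576,-.029,.0505,18.)"
```

```text
time: 19.62
position: [0.4254, 0.1258, 0.2239]
tool_rot: [0.417, 0.566, -0.408, 0.582]
ft_force: [-0.3, -0.1, -0.4]
grip_width: 0.0499
scene wedge 0.75 [260.  235.5  18.6  26.2]
scene other_wedge 0.79 [222.9 169.2  16.1  31. ]
top wedge 0.83 [379.7 222.6  19.6  15.9]
top other_wedge 0.86 [483.9 250.1  30.4  16. ]
[[262.95866999 247.14654567]
 [259.5463082  226.32102189]] [[376.94980523 225.99613563]
 [381.83837295 217.09043229]]
t 19.975 pos [0.426  0.1252 0.224 ] shift [178.   89.2 191.6] turn x 0.4 tilt [ 0.027 -0.003 -1.   ] F [-0.4  0.2 -1. ] M [-0.11  0.1   0.02] w 0.04975563919532208
```

View pics/end.png

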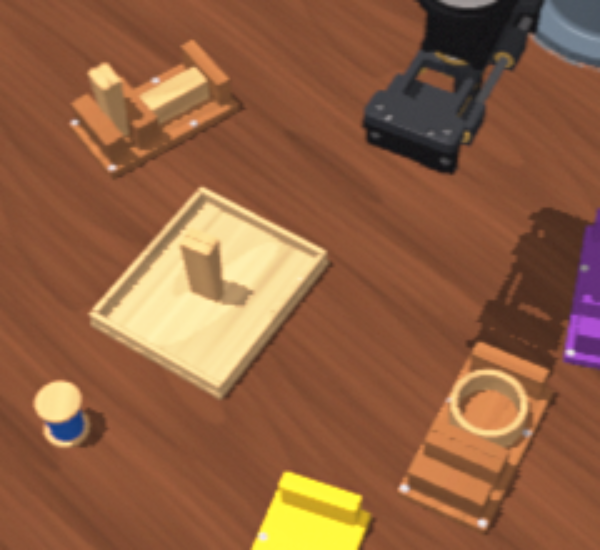

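The wedge stands in the middle of the tray at crop (205,270). The slot beside the bangle is empty at (460,465), and the other wedge is still in place at (107,100). The arm touches nothing.

```bash
python3 -c "
from rig import robot; print(robot.hand_in())"
```

```text
the job is handed in; nothing more can be done
None
```

The bangle vise is freed: its wedge now stands upright near the middle of the plywood tray, and I handed the job in at about 20 s of the 51 s allowed.

**What I did:** I gripped the wedge by its head at 45 N. I rocked it about 10.9 mm left, then about 9.6 mm right of the slot centre, drew it up and out, set it down in the tray, and moved the arm away.

**Last checks:**
- **Wedge in tray:** the final picture shows it standing there. Its position agrees with where I released it, to a few pixels in both cameras.
- **Other wedge:** it stayed within about 1 pixel of its starting place in both cameras.
- **Arm:** it was clear of everything, with the force reading close to zero.

**Less certain:**
- **Rocking distances:** they come from the tool pose, because the gripper hid the wedge in the picture taken at the left lean. The steady grip width and the small forces suggest the wedge did not slip. However, partway through the right swing, the foot position implied by a rigid grip was about 2 to 3 mm more than the slot's play allows.
- **Set-down:** one lowering step pressed the wedge on the tray floor with 33 N at the wrist, well under the 120 N wrist limit.

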